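# Press a carving blank home in the corner jig

### The arm

A 6-joint arm with a two-finger parallel gripper is mounted at the origin on a cart in front of the work surface, level with it; the furniture and walls round the work are solid. World frame = base frame: x ahead of the robot, y to its left, z up, the work surface at z = 0. Lengths are in m, angles in rad, forces in N, time in s.
With the tool pointing down it reaches from about 0.275 to 0.975 m from the base axis. Payload 8.4 kg.
Tool frame: the origin (TCP) lies on the centre line of the jaws, within the pads' length; the fingertips stand 22 mm ahead of it and the grasp point (between the pads) lies 3 mm ahead of it; z points along the fingers, y is the line along which they close (so a half turn about z gives the same grasp; the last joint's range is limited). The gripper opens to 92 mm and grips with 3 to 60 N. Pads are 20 mm wide; open, the fingers measure 128 mm over their backs; the gripper's body (75 mm by 189 mm) begins 69 mm behind the grasp point.
Start: joints at [-1.273, 0.353, 1.633, -0, 1.155, -0.002], TCP at [0.185, -0.597, 0.198] pointing down, gripper open.
Joint ranges: [-2.63, 2.63], [-0.92, 2.1], [0.06, 2.66], [-1.3, 4.44], [0, 2.69], [-3.02, 3.02]. Speed limits (rad/s): [2.22, 2.22, 2.79, 3.14, 3.14, 3.14].

### API

Orientations are given as a unit quaternion [x, y, z, w].
In Python, from cell import arm gives the robot as it stands.
- The arm moves only by the tool apply_moves, never from a script. Its argument "steps" is a list of rows, each an object of numbers: "fingers": the finger opening in mm, from 0 to 91.9; "dx", "dy", "dz": the shift along the tool's x, y, z in mm; "turn": the turn about the tool's z in degrees. In form: [{"fingers": .., "dx": .., "dy": .., "dz": .., "turn": ..}, ...]. A call has exactly 10 rows; each row is the pose to reach, as a shift and turn from the pose commanded when the call began, along the tool's axes at that moment; what a row does not reach only later rows make up. A row lasts 1/10 s, in which the tool goes at most 50 mm and 8.59 degrees, less where a joint would pass 70% of its speed; a pose out of reach is approached as far as the arm can. A call with a gripper value outside its range is refused whole. The fingers move at their own pace and stop on an object; "grip_force" is the grip in N (left out, the last holds). Time passes only in rows, so rows that repeat a pose let the fingers close, or fill a call up. It gives the time, the measured TCP pose, the force, the opening and the grip force at its end, in the units of the state.
- arm.sense(): the state, without advancing time (a new reading comes with each control period).
- arm.camera(name): name is "side" or "top" or "wrist"; returns the picture (420x560x3 uint8, red, green, blue); there is no depth.
- arm.camera_params(name): a dict with "K" (3x3 intrinsics, pixels), "R" (3x3) and "t" (3): a world point X has camera coordinates R X + t; the wrist camera has in their place "mount" (4x4, takes a point from camera to tool coordinates, whose origin is the TCP and whose axes are the flange's). Camera axes: x right, y down, z forward; pixel columns grow to the right and rows downward; lengths in m; the calibration is good to about 2 mm. A picture is of the moment at which its call begins: read the wrist's pose just before it. camera_params takes no time and is no camera call.
- arm.hand_in(): hands the job in; it is judged then, once.
The state is a dict: "t": time; "q": joint angles; "dq": joint speeds; "tau": joint torques, N m; "position": TCP position; "ee_rot": TCP orientation; "force": force on the tool from outside, world axes, zero at the start; "moment": the same for the moment, N m; "finger_gap": opening from 0.0 (shut) to 1.0 (fully open); "finger_force": force on a finger pad.
Only numpy, scipy, OpenCV 4.12 (cv2) and the standard library are available. Lean on these libraries where they do the work, as an engineer would, in place of code of your own. Each camera call takes 0.05 s, during which the arm holds its last target. There are 200 camera calls.

### The job

Pick up the planed hardwood blank as it stands on the bench and set it down flat in the pocket of the corner jig, with its long side along the long aluminium stop. Then push it fully home into the corner so that it bears firmly, flat and square, against the long stop and the end stop at the same time. The program finishes while still gripping the blank and holding it pressed against both stops: do not let go. Leave the tape measure, the wax tin and the wedge where they are.

Things in the scene. Friction and masses are not known exactly. Their poses are not given: they have to be found in the camera images.
- blank: planed brown hardwood block standing on a long narrow face, 48 mm wide (own x), 120 mm long (own y), 70 mm high (own z, up), 0.18 to 0.37 kg; black pencil cross and ring on its top. Origin: middle of its underside. Grip it across the 48 mm width, in the upper half. In the jig its length lies along the jig's y, either way round
- corner_jig: plywood jig fixed on the bench, 110 x 182 mm, yaw within 15 degrees of 0. Origin: middle of the pocket, on the underside; z up. Plywood 12 mm thick; its top is the pocket floor. Pocket: own x -32 to +32 mm, own y -69 to +69 mm. Aluminium stops: long one on the +x (far) side, end one on the +y (left) end; on the other two sides dark wooden lips 6 mm above the floor
- long_stop: aluminium bar 14 x 120 mm, 24 mm high, fixed on the jig's +x side; origin in the middle of its underside (on the pocket floor); axes as the jig's. Its face towards the pocket is at jig x = +32 mm (7 mm from its origin). The seated blank stands 46 mm above the top of the stops, so it can be gripped above them
- end_stop: aluminium bar 48 x 14 mm, 24 mm high, fixed on the jig's +y end; origin in the middle of its underside; axes as the jig's. Its face towards the pocket is at jig y = +69 mm (7 mm from its origin). The two bars do not quite meet: the inner corner is open
- tape_measure: bystander: yellow and black tape measure, 71 x 86 x 64 mm, loose on the bench; origin in the middle of its underside
- wax_tin: bystander: round red wax tin, 84 mm across, 32 mm high, loose on the bench; origin in the middle of its underside
- wedge: bystander: wooden wedge, 45 x 113 mm, up to 22 mm high, loose on the bench; origin in the middle of its underside

How it is judged:
On the way:
1. the blank is set flat in the pocket of the jig, long side along the long stop (x of blank in the frame of corner_jig between -0.013 and 0.013 m and y of blank in the frame of corner_jig between -0.014 and 0.014 m and z of blank in the frame of corner_jig between 0.008 and 0.016 m and angle between blank's own z axis and vertical below 0.06 rad and angle between the y axis of blank and the y axis of corner_jig, either way round below 0.15 rad), for 0.2 s.
At the end, for the whole second after the job is handed in: The blank lies in the pocket (within 3 mm of the floor, tilted less than 2.5 degrees), within 3 mm of home in the corner and square to the jig within 2 degrees; it is still, the fingers are on it, and it presses on the long stop and on the end stop with more than 3 N each, through the last second (contact force between blank and long_stop above 3 N and contact force between blank and end_stop above 3 N and contact force between the fingers and blank above 3 N and x of blank in the frame of corner_jig between 0.005 and 0.011 m and y of blank in the frame of corner_jig between 0.006 and 0.012 m and z of blank in the frame of corner_jig between 0.009 and 0.015 m and angle between blank's own z axis and vertical below 0.045 rad and angle between the y axis of blank and the y axis of corner_jig, either way round below 0.035 rad and linear speed of blank below 0.01 m/s); the arm keeps its last pose, push and grip.
It fails at once if the tape measure is moved more than 3 cm (distance of tape_measure from where it was at the start of the episode above 0.03 m).
It fails at once if the wax tin is moved more than 3 cm (distance of wax_tin from where it was at the start of the episode above 0.03 m).
It fails at once if the wedge is moved more than 3 cm (distance of wedge from where it was at the start of the episode above 0.03 m).
It also fails if it takes over 48 s, if anything falls off the work surface, if the arm or the gripper's body presses on something with over 40 N, if the wrist force passes 120 N, or if a joint passes its speed limit or range.

## Working session

There is one attempt and no reset: what is moved stays moved. The work goes in short steps, Python scripts to look and compute and a tool call to move; the robot and the scene stay as the last step left them, time stands still between calls to the robot, and variables do not carry over. Pictures are saved under pics/ and viewed, at most 10 in all, crops included, and the job is handed in when it is done.

Besides the shell and the picture viewer there is one more tool, called after "Call:" as name(argument=value, ...), one argument or row to a line, values as JSON. apply_moves: Moves the arm, as the interface text tells. Its arguments: {"type":"object","properties":{"steps":{"type":"array","items":{"type":"object","properties":{"fingers":{"type":"number"},"dx":{"type":"number"},"dy":{"type":"number"},"dz":{"type":"number"},"turn":{"type":"number"}}}},"grip_force":{"type":"number"}},"required":["steps"]}

```bash
mkdir -p pics; ls
python3 - <<'E'
from cell import arm
import cv2
s=arm.sense();print(s)
for n in("top","side"):
    im=arm.camera(n);cv2.imwrite(f"pics/{n}0.png",im[:,:,::-1])
    p=arm.camera_params(n);print(n,p)
print(arm.camera_params("wrist"))
E
```

```text
pics
{'t': 0.0, 'q': array([-1.27341992e+00,  3.53638890e-01,  1.63414771e+00, -1.76067075e-05,
        1.15518388e+00, -2.39802769e-03]), 'dq': array([ 7.66391124e-04, -5.67942433e-04,  2.05942450e-03,  7.42987388e-05,
        3.83543183e-05, -1.13069132e-03]), 'tau': array([-3.32415737e-03, -5.93849838e+01, -3.34217477e+01,  6.96028001e-02,
        2.31062074e-02, -1.38797031e-04]), 'position': array([ 0.18440745, -0.59662784,  0.19766368]), 'ee_rot': array([ 9.88787159e-01,  1.49330100e-01, -1.09202988e-04, -6.80248315e-04]), 'force': array([0.57529788, 0.32682636, 0.44400251]), 'moment': array([ 0.0008402 , -0.00794573, -0.05326459]), 'finger_force': 0.0, 'finger_gap': 1.002099692114238}
top {'K': array([[457.01445967,   0.        , 282.69636221],
       [  0.        , 457.01445967, 208.97688188],
       [  0.        ,   0.        ,   1.        ]]), 'R': array([[ 0.02066559, -0.99960195,  0.01920635],
       [-0.99849431, -0.02161144, -0.05041886],
       [ 0.05081386, -0.0181355 , -0.99854347]]), 't': array([0.01869175, 0.49774308, 0.95257209])}
side {'K': array([[501.04983499,   0.        , 272.497344  ],
       [  0.        , 501.04983499, 207.49639183],
       [  0.        ,   0.        ,   1.        ]]), 'R': array([[-0.97482786, -0.22277922, -0.00894788],
       [-0.07683822,  0.37335777, -0.92449979],
       [ 0.2093001 , -0.90054061, -0.38107752]]), 't': array([0.51632762, 0.06985708, 0.95912974])}
{'K': array([[364.66271542,   0.        , 288.62172813],
       [  0.        , 364.66271542, 212.64027454],
       [  0.        ,   0.        ,   1.        ]]), 'mount': array([[ 2.79509624e-04, -9.71805736e-01, -2.35782812e-01,
         6.64110002e-02],
       [ 9.99998332e-01, -1.53990715e-04,  1.82014208e-03,
        -1.11912301e-03],
       [-1.80513288e-03, -2.35782927e-01,  9.71804071e-01,
        -1.86436380e-01],
       [ 0.00000000e+00,  0.00000000e+00,  0.00000000e+00,
         1.00000000e+00]])}
```

View pics/top0.png

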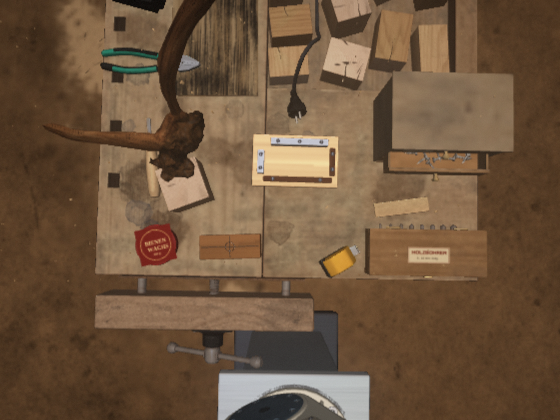

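View pics/side0.png

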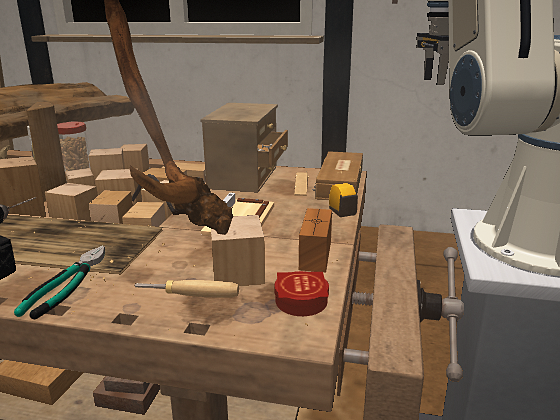

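The top view shows the jig around (295,160), with the long stop at the top and the end stop at the left. The blank is at (230,246), the tin at (156,245), the tape at (338,261) and the wedge probably at (402,207). The side view shows a branch over a pale block beyond the blank. Next I'll measure the blank and the jig.

```bash
cat > h.py <<'E'
import numpy as np,cv2
from scipy.spatial.transform import Rotation as Ro
from cell import arm
def ray(px,p,z,cam=None):
    """pixels Nx2 -> world points on plane z; cam=(R,t)"""
    K=p["K"];R,t=cam or (p["R"],p["t"])
    px=np.atleast_2d(np.float64(px));d=np.c_[px,np.ones(len(px))]@np.linalg.inv(K).T@R
    c=-R.T@t;return c+d*((z-c[2])/d[:,2])[:,None]
def wristcam(s,p):
    m=p["mount"];R0=Ro.from_quat(s["ee_rot"]).as_matrix()
    Rc=R0@m[:3,:3];c=R0@m[:3,3]+s["position"]
    return Rc.T,-Rc.T@c
def big(mask,box=None):
    if box: 
        m=np.zeros_like(mask);x0,y0,x1,y1=box;m[y0:y1,x0:x1]=mask[y0:y1,x0:x1];mask=m
    c=cv2.findContours(mask,cv2.RETR_EXTERNAL,cv2.CHAIN_APPROX_NONE)[0]
    return max(c,key=cv2.contourArea)
def rect(cnt,p,z,cam=None):
    """min-area rectangle in world mm: centre, sizes, yaw(deg) of long side rel. to +y"""
    w=ray(cv2.convexHull(cnt)[:,0],p,z,cam)[:,:2]*1000
    b=cv2.boxPoints(cv2.minAreaRect(w.astype(np.float32)))
    e=[b[1]-b[0],b[2]-b[1]];e.sort(key=np.linalg.norm);l=e[1]*np.sign(e[1][1])
    return b.mean(0),np.linalg.norm(e[0]),np.linalg.norm(l),np.degrees(np.arctan2(-l[0],l[1]))
E
python3 - <<'E'
from h import *
im=cv2.imread("pics/top0.png");p=arm.camera_params("top");h=cv2.cvtColor(im,cv2.COLOR_BGR2HSV)
for q in[(215,246),(250,240),(265,182),(290,160),(300,142),(270,220),(230,220)]:print(q,h[q[1],q[0]])
for n,px,z in[("tin",(156,245),.03),("tape",(338,261),.06),("wedge",(402,207),.02),("block",(185,190),.1),("blank",(230,246),.07),("jig",(294,161),.012),("cab",(387,150),.2)]:print(n,ray(px,p,z).round(3))
E
```

```text
(215, 246) [ 13 140 109]
(250, 240) [ 13 152 143]
(265, 182) [ 18  97 229]
(290, 160) [ 20  86 239]
(300, 142) [143   9 120]
(270, 220) [ 16 102 140]
(230, 220) [ 17  96 162]
tin [[0.417 0.288 0.03 ]]
tape [[ 0.393 -0.083  0.06 ]]
wedge [[ 0.506 -0.222  0.02 ]]
block [[0.525 0.219 0.1  ]]
blank [[0.419 0.133 0.07 ]]
jig [[0.6   0.007 0.012]]
cab [[ 0.593 -0.145  0.2  ]]
```

Run:
```python
from h import *
im=cv2.imread("pics/top0.png");p=arm.camera_params("top");h=cv2.cvtColor(im,cv2.COLOR_BGR2HSV)
b=big(cv2.inRange(h,(8,120,60),(15,255,255)),(190,225,270,270))
j=big(cv2.inRange(h,(14,60,190),(26,140,255)),(240,125,350,200))
print("blank",cv2.boundingRect(b),rect(b,p,.07))
print("jig",cv2.boundingRect(j),rect(j,p,.012))
s=arm.sense();print(Ro.from_quat(s["ee_rot"]).as_matrix().round(3),s["position"])
```

```text
blank (199, 234, 63, 26) (array([418.59274, 132.7077 ], dtype=float32), np.float32(47.64439), np.float32(121.743164), np.float32(2.7095068))
jig (252, 134, 86, 53) (array([601.6823  ,   5.601181], dtype=float32), np.float32(108.7062), np.float32(180.46445), np.float32(-0.29989672))
[[ 0.955  0.295 -0.   ]
 [ 0.295 -0.955  0.001]
 [ 0.    -0.001 -1.   ]] [ 0.18445995 -0.5966789   0.19775439]
```

Call:
apply_moves(
  steps=[
    {"fingers": 90, "dx": 20, "dy": -30, "dz": -15, "turn": -4},
    {"fingers": 90, "dx": 48, "dy": -69, "dz": -30, "turn": -10},
    {"fingers": 90, "dx": 74, "dy": -106, "dz": -40, "turn": -16},
    {"fingers": 90, "dx": 100, "dy": -143, "dz": -40, "turn": -22},
    {"fingers": 90, "dx": 126, "dy": -180, "dz": -40, "turn": -28},
    {"fingers": 90, "dx": 152, "dy": -217, "dz": -40, "turn": -34},
    {"fingers": 90, "dx": 178, "dy": -254, "dz": -40, "turn": -40},
    {"fingers": 90, "dx": 204, "dy": -291, "dz": -40, "turn": -46},
    {"fingers": 90, "dx": 230, "dy": -328, "dz": -40, "turn": -52},
    {"fingers": 90, "dx": 256, "dy": -365, "dz": -40, "turn": -58},
  ],
)

```text
t: 1.1
position: [0.3213, -0.1711, 0.2384]
ee_rot: [0.791, 0.611, 0.0, 0.0]
force: [0.1, -0.3, 0.9]
finger_gap: 0.979
finger_force: 0.0
```

```bash
cat > go.py <<'E'
# python3 go.py x y z yaw : shift in tool axes (mm, deg) from the present pose to a target with tool x at yaw
import sys
from h import *
s=arm.sense();R=Ro.from_quat(s["ee_rot"]).as_matrix();x,y,z,w=map(float,sys.argv[1:])
D=R.T@(np.array([x,y,z])-s["position"]*1000);yaw=np.degrees(np.arctan2(R[1,0],R[0,0]))
print("t",s["t"],"pos",(s["position"]*1000).round(1),"yaw",yaw.round(2),"tilt",R[2].round(3),"F",s["force"].round(1),"q",s["q"].round(2),"gap",s["finger_gap"])
print("dx dy dz",D.round(1),"turn",round(yaw-w,2))
E
python3 go.py 418 132 180 92.7
```

```text
t 1.1 pos [ 321.3 -171.1  238.4] yaw 75.39 tilt [ 0.  0. -1.] F [ 0.1 -0.3  0.9] q [-0.49 -0.12  2.09  0.    1.18 -0.24] gap 0.97890773365698
dx dy dz [317.6  17.1  58.4] turn -17.31
```

Call:
apply_moves(
  steps=[
    {"fingers": 90, "dx": 40, "dy": 2, "dz": 0, "turn": -3},
    {"fingers": 90, "dx": 80, "dy": 4, "dz": 0, "turn": -6},
    {"fingers": 90, "dx": 120, "dy": 6, "dz": 0, "turn": -9},
    {"fingers": 90, "dx": 165, "dy": 9, "dz": 10, "turn": -12},
    {"fingers": 90, "dx": 210, "dy": 12, "dz": 20, "turn": -15},
    {"fingers": 90, "dx": 250, "dy": 14, "dz": 30, "turn": -17},
    {"fingers": 90, "dx": 290, "dy": 16, "dz": 45, "turn": -17},
    {"fingers": 90, "dx": 317, "dy": 17, "dz": 58, "turn": -17},
    {"fingers": 90, "dx": 317, "dy": 17, "dz": 58, "turn": -17},
    {"fingers": 90, "dx": 317, "dy": 17, "dz": 58, "turn": -17},
  ],
)

```text
t: 2.1
position: [0.4183, 0.1294, 0.1799]
ee_rot: [0.693, 0.721, -0.001, -0.0]
force: [0.3, -0.3, 0.1]
finger_gap: 0.979
finger_force: 0.0
```

```bash
python3 go.py 418 132 40 92.7
python3 - <<'E'
from h import *
s=arm.sense();im=arm.camera("wrist")[:,:,::-1].copy();cv2.imwrite("pics/w1.png",im)
p=arm.camera_params("wrist");cam=wristcam(s,p);h=cv2.cvtColor(im,cv2.COLOR_BGR2HSV)
m=cv2.inRange(h,(6,115,50),(15,255,255));b=big(m);print(cv2.boundingRect(b),rect(b,p,.07,cam))
E
```

```text
t 2.1 pos [418.3 129.4 179.9] yaw 92.28 tilt [-0.001 -0.002 -1.   ] F [ 0.3 -0.3  0.1] q [ 0.3   0.08  2.03 -0.    1.03  0.26] gap 0.9794549846195885
dx dy dz [2.700e+00 1.000e-01 1.399e+02] turn -0.42
(258, 124, 60, 142) (array([417.4871 , 136.70264], dtype=float32), np.float32(47.46032), np.float32(118.87843), np.float32(2.7978234))
```

View pics/w1.png

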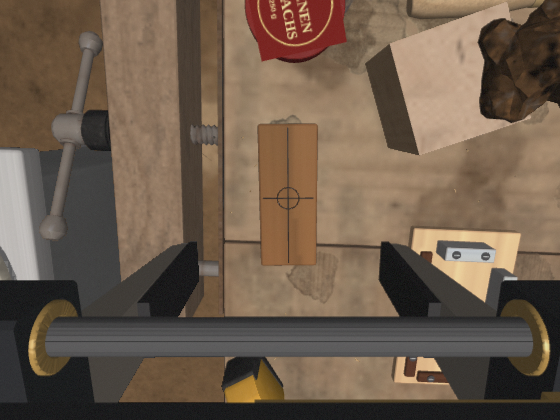

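The wrist view shows the blank upright at (288,195), about 47.5 x 119 mm and clear of its neighbours, with centre near (417.5,136) and yaw 2.8°. Both measurements agree, so I'll descend and grip.

Call:
apply_moves(
  steps=[
    {"fingers": 72, "dx": 3, "dy": 0, "dz": 10, "turn": -0.5},
    {"fingers": 72, "dx": 6, "dy": -0.5, "dz": 35, "turn": -0.5},
    {"fingers": 72, "dx": 6, "dy": -0.5, "dz": 65, "turn": -0.5},
    {"fingers": 72, "dx": 6, "dy": -0.5, "dz": 95, "turn": -0.5},
    {"fingers": 72, "dx": 6, "dy": -0.5, "dz": 115, "turn": -0.5},
    {"fingers": 72, "dx": 6, "dy": -0.5, "dz": 124, "turn": -0.5},
    {"fingers": 72, "dx": 6, "dy": -0.5, "dz": 124, "turn": -0.5},
    {"fingers": 40, "dx": 6, "dy": -0.5, "dz": 124, "turn": -0.5},
    {"fingers": 40, "dx": 6, "dy": -0.5, "dz": 124, "turn": -0.5},
    {"fingers": 40, "dx": 6, "dy": -0.5, "dz": 124, "turn": -0.5},
  ],
  grip_force=50,
)

```text
t: 3.15
position: [0.4189, 0.1354, 0.0573]
ee_rot: [0.69, 0.723, 0.001, 0.0]
force: [-0.0, 0.4, -0.9]
finger_gap: 0.547
finger_force: 0.0
```

Call:
apply_moves(
  steps=[
    {"fingers": 40, "dx": 0, "dy": 0, "dz": 0, "turn": 0},
    {"fingers": 40, "dx": 0, "dy": 0, "dz": 0, "turn": 0},
    {"fingers": 40, "dx": 0, "dy": 0, "dz": 0, "turn": 0},
    {"fingers": 40, "dx": 0, "dy": 0, "dz": -10, "turn": 0},
    {"fingers": 40, "dx": 0, "dy": 0, "dz": -30, "turn": 0},
    {"fingers": 40, "dx": 0, "dy": 0, "dz": -60, "turn": 0},
    {"fingers": 40, "dx": 0, "dy": 0, "dz": -90, "turn": 0},
    {"fingers": 40, "dx": 0, "dy": 0, "dz": -110, "turn": 0},
    {"fingers": 40, "dx": 0, "dy": 0, "dz": -110, "turn": 0},
    {"fingers": 40, "dx": 0, "dy": 0, "dz": -110, "turn": 0},
  ],
)

```text
t: 4.15
position: [0.4182, 0.1353, 0.1667]
ee_rot: [0.69, 0.723, 0.0, 0.0]
force: [0.0, -0.6, -0.1]
finger_gap: 0.435
finger_force: 0.0
```

```bash
python3 go.py 580 -30 170 89.7
```

```text
t 4.15 pos [418.2 135.3 166.7] yaw 92.68 tilt [ 0.     0.001 -1.   ] F [ 0.  -0.6 -0.1] q [ 0.31  0.1   2.05 -0.    1.    0.26] gap 0.4350483430958667
dx dy dz [-172.7  153.9   -3.2] turn 2.98
```

The gap closed to 40 mm with no pad force, so the grip missed. I'll take a picture.

Run:
```python
from h import *
s=arm.sense();im=arm.camera("wrist")[:,:,::-1].copy();sd=arm.camera("side")[:,:,::-1].copy()
cv2.imwrite("pics/w2.png",np.vstack([cv2.resize(im,(400,300)),sd[130:330,160:560]]))
```

```text
(no output)
```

View pics/w2.png

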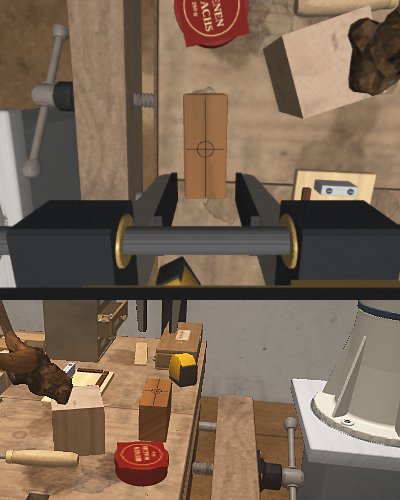

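The blank still stands at (205,145) in the wrist panel, directly under the TCP, so it was never clamped. I'll re-measure it, descend again, and check the grip before lifting.

Run:
```python
from h import *
s=arm.sense();im=arm.camera("wrist")[:,:,::-1].copy()
p=arm.camera_params("wrist");cam=wristcam(s,p);h=cv2.cvtColor(im,cv2.COLOR_BGR2HSV)
m=cv2.inRange(h,(6,115,50),(15,255,255));b=big(m);print(cv2.boundingRect(b),rect(b,p,.07,cam),s["position"])
```

```text
(258, 131, 62, 147) (array([417.41907, 137.2851 ], dtype=float32), np.float32(47.299393), np.float32(118.57983), np.float32(2.673016)) [0.41740858 0.13503832 0.16554856]
```

Call:
apply_moves(
  steps=[
    {"fingers": 72, "dx": 0, "dy": 0, "dz": 0, "turn": 0},
    {"fingers": 72, "dx": 0, "dy": 0, "dz": 0, "turn": 0},
    {"fingers": 72, "dx": 0, "dy": 0, "dz": 0, "turn": 0},
    {"fingers": 72, "dx": 0, "dy": 0, "dz": 0, "turn": 0},
    {"fingers": 72, "dx": 0, "dy": 0, "dz": 10, "turn": 0},
    {"fingers": 72, "dx": 0, "dy": 0, "dz": 20, "turn": 0},
    {"fingers": 72, "dx": 0, "dy": 0, "dz": 40, "turn": 0},
    {"fingers": 72, "dx": 0, "dy": 0, "dz": 60, "turn": 0},
    {"fingers": 72, "dx": 0, "dy": 0, "dz": 60, "turn": 0},
    {"fingers": 72, "dx": 0, "dy": 0, "dz": 60, "turn": 0},
  ],
)

```text
t: 5.3
position: [0.4177, 0.1351, 0.1059]
ee_rot: [0.69, 0.723, -0.001, -0.0]
force: [1.0, 1.0, -0.0]
finger_gap: 0.784
finger_force: 0.0
```

Call:
apply_moves(
  steps=[
    {"fingers": 72, "dx": 1, "dy": 0, "dz": 20, "turn": 0},
    {"fingers": 72, "dx": 1, "dy": 0, "dz": 40, "turn": 0},
    {"fingers": 72, "dx": 1, "dy": 0, "dz": 50, "turn": 0},
    {"fingers": 20, "dx": 1, "dy": 0, "dz": 50, "turn": 0},
    {"fingers": 20, "dx": 1, "dy": 0, "dz": 50, "turn": 0},
    {"fingers": 20, "dx": 1, "dy": 0, "dz": 50, "turn": 0},
    {"fingers": 20, "dx": 1, "dy": 0, "dz": 50, "turn": 0},
    {"fingers": 20, "dx": 1, "dy": 0, "dz": 50, "turn": 0},
    {"fingers": 20, "dx": 1, "dy": 0, "dz": 50, "turn": 0},
    {"fingers": 20, "dx": 1, "dy": 0, "dz": 50, "turn": 0},
  ],
  grip_force=50,
)

```text
t: 6.3
position: [0.4182, 0.1363, 0.0565]
ee_rot: [0.69, 0.723, 0.0, 0.0]
force: [-0.3, 0.0, 0.3]
finger_gap: 0.225
finger_force: 0.0
```

Run:
```python
from h import *
s=arm.sense();im=arm.camera("wrist")[:,:,::-1].copy();sd=arm.camera("side")[:,:,::-1].copy();cv2.imwrite("pics/s3.png",sd);cv2.imwrite("pics/w3f.png",im)
cv2.imwrite("pics/w3.png",np.vstack([cv2.resize(im,(400,300)),cv2.resize(sd[150:300,220:420],(400,300))]))
```

```text
(no output)
```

View pics/w3.png

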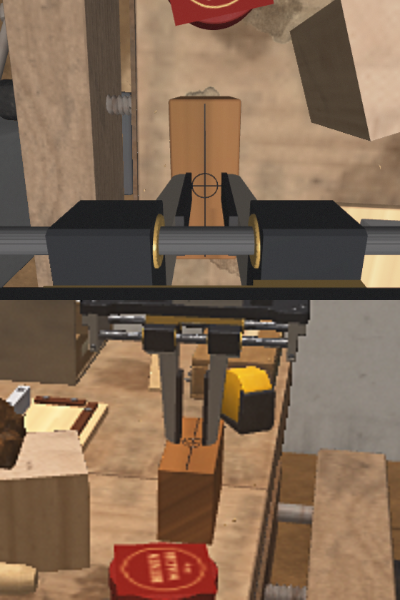

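The pictures show the tips just above the blank's top at (205,185). From the w1 finger spacing, the tips really end about 17 mm behind the reported TCP, not 22 mm ahead of it. That explains the miss, so I'll open and go about 41 mm lower.

Call:
apply_moves(
  steps=[
    {"fingers": 74, "dx": 0, "dy": 0, "dz": -10, "turn": 0},
    {"fingers": 74, "dx": 0, "dy": 0, "dz": -10, "turn": 0},
    {"fingers": 74, "dx": 0, "dy": 0, "dz": -10, "turn": 0},
    {"fingers": 74, "dx": 0, "dy": 0, "dz": -10, "turn": 0},
    {"fingers": 74, "dx": 0, "dy": 0, "dz": -10, "turn": 0},
    {"fingers": 74, "dx": 0, "dy": 0, "dz": -10, "turn": 0},
    {"fingers": 74, "dx": 0, "dy": 0, "dz": -10, "turn": 0},
    {"fingers": 74, "dx": 0, "dy": 0, "dz": 0, "turn": 0},
    {"fingers": 74, "dx": 0, "dy": 0, "dz": 10, "turn": 0},
    {"fingers": 74, "dx": 0, "dy": 0, "dz": 20, "turn": 0},
  ],
)

```text
t: 7.4
position: [0.4178, 0.1362, 0.0353]
ee_rot: [0.69, 0.723, -0.0, -0.0]
force: [-0.4, 0.2, 0.2]
finger_gap: 0.804
finger_force: 0.0
```

Call:
apply_moves(
  steps=[
    {"fingers": 74, "dx": 0, "dy": 0, "dz": 8, "turn": 0},
    {"fingers": 74, "dx": 0, "dy": 0, "dz": 16, "turn": 0},
    {"fingers": 74, "dx": 0, "dy": 0, "dz": 21, "turn": 0},
    {"fingers": 20, "dx": 0, "dy": 0, "dz": 21, "turn": 0},
    {"fingers": 20, "dx": 0, "dy": 0, "dz": 21, "turn": 0},
    {"fingers": 20, "dx": 0, "dy": 0, "dz": 21, "turn": 0},
    {"fingers": 20, "dx": 0, "dy": 0, "dz": 21, "turn": 0},
    {"fingers": 20, "dx": 0, "dy": 0, "dz": 21, "turn": 0},
    {"fingers": 20, "dx": 0, "dy": 0, "dz": 21, "turn": 0},
    {"fingers": 20, "dx": 0, "dy": 0, "dz": 21, "turn": 0},
  ],
  grip_force=50,
)

```text
t: 8.4
position: [0.4182, 0.1363, 0.0157]
ee_rot: [0.69, 0.723, 0.0, 0.0]
force: [-1.7, 0.0, 5.8]
finger_gap: 0.523
finger_force: 50.0
```

Gripped: gap 48.1 mm, pad force 50 N. Now I'll lift.

Call:
apply_moves(
  steps=[
    {"fingers": 20, "dx": 0, "dy": 0, "dz": -5, "turn": 0},
    {"fingers": 20, "dx": 0, "dy": 0, "dz": -15, "turn": 0},
    {"fingers": 20, "dx": 0, "dy": 0, "dz": -30, "turn": 0},
    {"fingers": 20, "dx": 0, "dy": 0, "dz": -50, "turn": 0},
    {"fingers": 20, "dx": 0, "dy": 0, "dz": -70, "turn": 0},
    {"fingers": 20, "dx": 0, "dy": 0, "dz": -90, "turn": 0},
    {"fingers": 20, "dx": 0, "dy": 0, "dz": -100, "turn": 0},
    {"fingers": 20, "dx": 0, "dy": 0, "dz": -100, "turn": 0},
    {"fingers": 20, "dx": 0, "dy": 0, "dz": -100, "turn": 0},
    {"fingers": 20, "dx": 0, "dy": 0, "dz": -100, "turn": 0},
  ],
)

```text
t: 9.4
position: [0.4174, 0.136, 0.1145]
ee_rot: [0.69, 0.723, -0.001, -0.0]
force: [0.6, -0.3, -2.6]
finger_gap: 0.522
finger_force: 50.0
```

```bash
python3 go.py 602 5 95 89.7
```

```text
t 9.4 pos [417.4 136.  114.5] yaw 92.68 tilt [-0.    -0.002 -1.   ] F [ 0.6 -0.3 -2.6] q [ 0.31  0.18  2.1  -0.    0.87  0.26] gap 0.5221659095152982
dx dy dz [-139.5  178.3   19.3] turn 2.98
```

Call:
apply_moves(
  steps=[
    {"fingers": 20, "dx": -10, "dy": 13, "dz": 0, "turn": 0},
    {"fingers": 20, "dx": -28, "dy": 36, "dz": 0, "turn": 0.5},
    {"fingers": 20, "dx": -50, "dy": 64, "dz": 0, "turn": 1},
    {"fingers": 20, "dx": -73, "dy": 93, "dz": 0, "turn": 1.5},
    {"fingers": 20, "dx": -96, "dy": 123, "dz": 0, "turn": 2},
    {"fingers": 20, "dx": -116, "dy": 148, "dz": 0, "turn": 2.5},
    {"fingers": 20, "dx": -130, "dy": 167, "dz": 5, "turn": 3},
    {"fingers": 20, "dx": -139.5, "dy": 178, "dz": 10, "turn": 3},
    {"fingers": 20, "dx": -139.5, "dy": 178, "dz": 10, "turn": 3},
    {"fingers": 20, "dx": -139.5, "dy": 178, "dz": 10, "turn": 3},
  ],
)

```text
t: 10.4
position: [0.6013, 0.0052, 0.1044]
ee_rot: [0.709, 0.705, -0.001, -0.001]
force: [-1.5, 0.5, -3.8]
finger_gap: 0.521
finger_force: 50.0
```

```bash
python3 go.py 602 5 28 89.7;python3 - <<'E'
from h import *
for n in("wrist","top"):
    im=arm.camera(n)[:,:,::-1].copy();cv2.imwrite(f"pics/{n}4.png",im)
a=cv2.imread("pics/wrist4.png");b=cv2.imread("pics/top4.png")
cv2.imwrite("pics/c4.png",np.hstack([a,cv2.resize(b[90:230,220:300],(240,420))]))
E
```

```text
t 10.4 pos [601.3   5.2 104.4] yaw 89.66 tilt [ 0.    -0.002 -1.   ] F [-1.5  0.5 -3.8] q [0.01 0.42 1.76 0.   0.96 0.01] gap 0.5211040469920561
dx dy dz [-0.2  0.8 76.4] turn -0.04
```

View pics/c4.png

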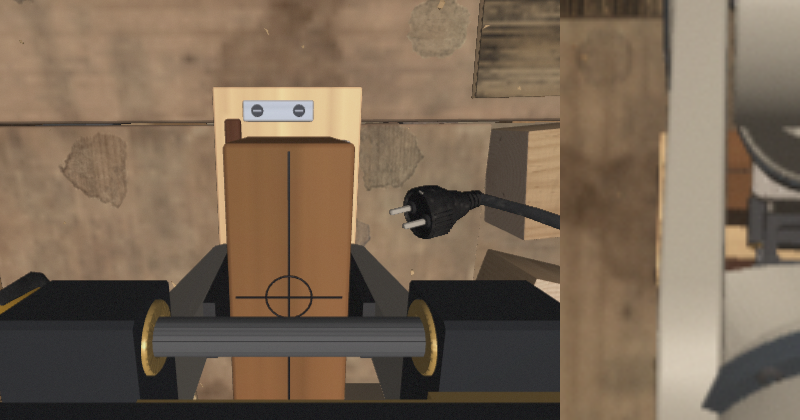

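The wrist view shows the blank held square over the jig. The jig's +y edge runs from (213,88) to (361,88), and the end stop top spans (243..314, 100..122). I'll convert these points.

Run:
```python
from h import *
s=arm.sense();p=arm.camera_params("wrist");cam=wristcam(s,p);im=cv2.imread("pics/wrist4.png");h=cv2.cvtColor(im,cv2.COLOR_BGR2HSV)
m=cv2.inRange(h,(14,50,170),(28,160,255));j=big(m,(195,60,380,250));j=j[:,0]
print("bbox",cv2.boundingRect(j))
def fit(sel):
    w=ray(j[sel],p,.012,cam)[:,:2]*1000;vx,vy,x,y=cv2.fitLine(w.astype(np.float32),cv2.DIST_HUBER,0,.01,.01).ravel();return np.array([x,y]).round(1),np.degrees(np.arctan2(vy,vx)).round(2)
x,y=j.T
print("end",fit((y<y.min()+3)&(x>225)&(x<350)));L=fit((x<x.min()+6)&(y>95)&(y<200));Rr=fit((x>x.max()-6)&(y>95)&(y<200));print("L",L,"R",Rr)
g=big(cv2.inRange(h,(90,5,110),(170,60,255)),(225,90,330,130));print("stop",cv2.boundingRect(g),rect(g,p,.036,cam))
```

```text
bbox (213, 87, 149, 157)
end (array([587.8,  98.7], dtype=float32), np.float32(-0.28))
L (array([546.4,  55.1], dtype=float32), np.float32(89.72)) R (array([654.8,  54.5], dtype=float32), np.float32(89.59))
stop (244, 101, 69, 20) (array([594.80206,  81.37015], dtype=float32), np.float32(12.364721), np.float32(46.141277), np.float32(89.72518))
```

Call:
apply_moves(
  steps=[
    {"fingers": 20, "dx": 0, "dy": 0, "dz": 10, "turn": 0},
    {"fingers": 20, "dx": 0, "dy": 0, "dz": 25, "turn": 0},
    {"fingers": 20, "dx": 0, "dy": 0, "dz": 40, "turn": 0},
    {"fingers": 20, "dx": 0, "dy": 0, "dz": 55, "turn": 0},
    {"fingers": 20, "dx": 0, "dy": 0, "dz": 64, "turn": 0},
    {"fingers": 20, "dx": 0, "dy": 0, "dz": 69, "turn": 0},
    {"fingers": 20, "dx": 0, "dy": 0, "dz": 72, "turn": 0},
    {"fingers": 20, "dx": 0, "dy": 0, "dz": 74, "turn": 0},
    {"fingers": 20, "dx": 0, "dy": 0, "dz": 75, "turn": 0},
    {"fingers": 20, "dx": 0, "dy": 0, "dz": 75, "turn": 0},
  ],
)

```text
t: 11.5
position: [0.6027, 0.0052, 0.0307]
ee_rot: [0.709, 0.705, 0.0, 0.0]
force: [0.5, -0.5, -3.6]
finger_gap: 0.521
finger_force: 50.0
```

```bash
python3 go.py 608.8 14.5 28 89.7
```

```text
t 11.5 pos [602.7   5.2  30.7] yaw 89.68 tilt [ 0.     0.001 -1.   ] F [ 0.5 -0.5 -3.6] q [0.01 0.52 1.8  0.   0.82 0.01] gap 0.5211001961647151
dx dy dz [9.3 6.  2.7] turn -0.02
```

Still 2–3 mm above the floor. I'll lower slowly to contact.

Call:
apply_moves(
  steps=[
    {"fingers": 20, "dx": 0, "dy": 0, "dz": 0.5, "turn": 0},
    {"fingers": 20, "dx": 0, "dy": 0, "dz": 1, "turn": 0},
    {"fingers": 20, "dx": 0, "dy": 0, "dz": 1.5, "turn": 0},
    {"fingers": 20, "dx": 0, "dy": 0, "dz": 2, "turn": 0},
    {"fingers": 20, "dx": 0, "dy": 0, "dz": 2.3, "turn": 0},
    {"fingers": 20, "dx": 0, "dy": 0, "dz": 2.3, "turn": 0},
    {"fingers": 20, "dx": 0, "dy": 0, "dz": 2.3, "turn": 0},
    {"fingers": 20, "dx": 0, "dy": 0, "dz": 2.3, "turn": 0},
    {"fingers": 20, "dx": 0, "dy": 0, "dz": 2.3, "turn": 0},
    {"fingers": 20, "dx": 0, "dy": 0, "dz": 2.3, "turn": 0},
  ],
)

```text
t: 12.5
position: [0.6024, 0.0052, 0.0281]
ee_rot: [0.709, 0.705, -0.0, -0.0]
force: [0.2, 0.3, -2.8]
finger_gap: 0.523
finger_force: 50.0
```

Call:
apply_moves(
  steps=[
    {"fingers": 20, "dx": 0, "dy": 0, "dz": 0.3, "turn": 0},
    {"fingers": 20, "dx": 0, "dy": 0, "dz": 0.6, "turn": 0},
    {"fingers": 20, "dx": 0, "dy": 0, "dz": 0.9, "turn": 0},
    {"fingers": 20, "dx": 0, "dy": 0, "dz": 1.2, "turn": 0},
    {"fingers": 20, "dx": 0, "dy": 0, "dz": 1.2, "turn": 0},
    {"fingers": 20, "dx": 0, "dy": 0, "dz": 1.2, "turn": 0},
    {"fingers": 20, "dx": 0, "dy": 0, "dz": 1.2, "turn": 0},
    {"fingers": 20, "dx": 0, "dy": 0, "dz": 1.2, "turn": 0},
    {"fingers": 20, "dx": 0, "dy": 0, "dz": 1.2, "turn": 0},
    {"fingers": 20, "dx": 0, "dy": 0, "dz": 1.2, "turn": 0},
  ],
)

```text
t: 13.5
position: [0.6025, 0.0052, 0.0277]
ee_rot: [0.709, 0.705, 0.0, 0.0]
force: [-3.1, 0.4, 7.0]
finger_gap: 0.518
finger_force: 50.0
```

Floor contact at about 10 N. Now I'll push gently toward the long stop (+x = tool +y).

Call:
apply_moves(
  steps=[
    {"fingers": 20, "dx": 0, "dy": 0.7, "dz": -0.4, "turn": 0},
    {"fingers": 20, "dx": 0, "dy": 1.4, "dz": -0.4, "turn": 0},
    {"fingers": 20, "dx": 0, "dy": 2.1, "dz": -0.4, "turn": 0},
    {"fingers": 20, "dx": 0, "dy": 2.8, "dz": -0.4, "turn": 0},
    {"fingers": 20, "dx": 0, "dy": 3.5, "dz": -0.4, "turn": 0},
    {"fingers": 20, "dx": 0, "dy": 4.2, "dz": -0.4, "turn": 0},
    {"fingers": 20, "dx": 0, "dy": 4.9, "dz": -0.4, "turn": 0},
    {"fingers": 20, "dx": 0, "dy": 5.2, "dz": -0.4, "turn": 0},
    {"fingers": 20, "dx": 0, "dy": 5.2, "dz": -0.4, "turn": 0},
    {"fingers": 20, "dx": 0, "dy": 5.2, "dz": -0.4, "turn": 0},
  ],
)

```text
t: 14.5
position: [0.6058, 0.0052, 0.0278]
ee_rot: [0.709, 0.705, -0.001, -0.001]
force: [-9.8, -0.4, 11.9]
finger_gap: 0.517
finger_force: 50.0
```

Call:
apply_moves(
  steps=[
    {"fingers": 20, "dx": 1, "dy": 0, "dz": 0, "turn": 0},
    {"fingers": 20, "dx": 2, "dy": 0, "dz": 0, "turn": 0},
    {"fingers": 20, "dx": 3, "dy": 0, "dz": 0, "turn": 0},
    {"fingers": 20, "dx": 4, "dy": 0, "dz": 0, "turn": 0},
    {"fingers": 20, "dx": 5, "dy": 0, "dz": 0, "turn": 0},
    {"fingers": 20, "dx": 6, "dy": 0, "dz": 0, "turn": 0},
    {"fingers": 20, "dx": 7, "dy": 0, "dz": 0, "turn": 0},
    {"fingers": 20, "dx": 7, "dy": 0, "dz": 0, "turn": 0},
    {"fingers": 20, "dx": 7, "dy": 0, "dz": 0, "turn": 0},
    {"fingers": 20, "dx": 7, "dy": 0, "dz": 0, "turn": 0},
  ],
)

```text
t: 15.5
position: [0.6059, 0.0099, 0.0279]
ee_rot: [0.709, 0.705, -0.002, -0.0]
force: [-10.2, -12.2, 12.0]
finger_gap: 0.521
finger_force: 50.0
```

Call:
apply_moves(
  steps=[
    {"fingers": 20, "dx": 0, "dy": 0, "dz": -0.3, "turn": 0},
    {"fingers": 20, "dx": 0, "dy": 0, "dz": -0.6, "turn": 0},
    {"fingers": 20, "dx": 0.5, "dy": 0, "dz": -0.6, "turn": 0},
    {"fingers": 20, "dx": 1, "dy": 0, "dz": -0.6, "turn": 0},
    {"fingers": 20, "dx": 1.5, "dy": 0, "dz": -0.6, "turn": 0},
    {"fingers": 20, "dx": 2, "dy": 0, "dz": -0.6, "turn": 0},
    {"fingers": 20, "dx": 2, "dy": 0, "dz": -0.6, "turn": 0},
    {"fingers": 20, "dx": 2, "dy": 0, "dz": -0.6, "turn": 0},
    {"fingers": 20, "dx": 2, "dy": 0, "dz": -0.6, "turn": 0},
    {"fingers": 20, "dx": 2, "dy": 0, "dz": -0.6, "turn": 0},
  ],
)

```text
t: 16.5
position: [0.6059, 0.0126, 0.0279]
ee_rot: [0.709, 0.705, -0.002, -0.0]
force: [-7.9, -8.3, 7.2]
finger_gap: 0.518
finger_force: 50.0
```

```bash
python3 go.py 608.8 14.5 28 89.7;python3 - <<'E'
from h import *
print(arm.sense()["moment"])
im=arm.camera("wrist")[:,:,::-1].copy();cv2.imwrite("pics/w5.png",im)
a=cv2.imread("pics/w5.png")
cv2.imwrite("pics/c5.png",cv2.resize(a[50:350,180:420],None,fx=2,fy=2))
E
```

```text
t 16.5 pos [605.9  12.6  27.9] yaw 89.68 tilt [-0.002 -0.003 -1.   ] F [-7.9 -8.3  7.2] q [ 0.02  0.53  1.8  -0.    0.82  0.03] gap 0.5180136612348225
dx dy dz [ 2.   2.9 -0.2] turn -0.02
[-1.47634537  1.27263836 -0.21084536]
```

View pics/c5.png

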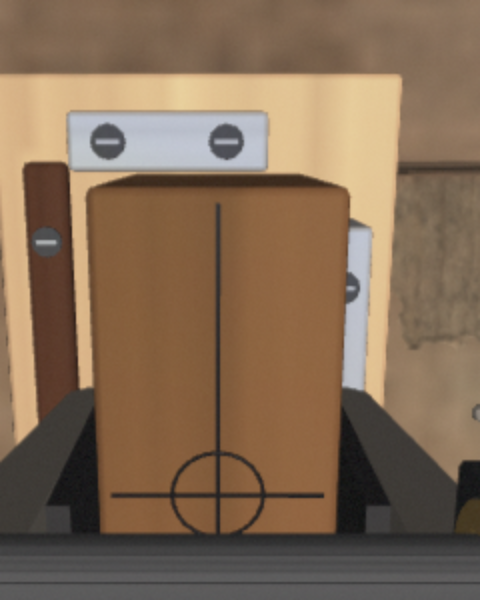

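The crop shows the blank near both stops. The end-stop face edge is at crop row 168, the long stop's outer edge at column 368, and the blank's top edge at row 187. I'll convert these to check the gaps.

Run:
```python
from h import *
s=arm.sense();p=arm.camera_params("wrist");cam=wristcam(s,p)
f=lambda x,y,z:(ray((180+x/2,50+y/2),p,z,cam)[0,:2]*1000).round(1)
print("endstop face",f(168,170,.036),"outer",f(168,112,.036),"long outer (+46)",f(369,300,.036),f(369,240,.036))
print("lip inner (-32) z18",f(73,300,.018),"ply edges(-55,+55)",f(2,90,.012),f(401,90,.012),"end ply",f(200,74,.012))
print("blank top edges",f(89,210,.082),f(349,210,.082),"far",f(218,187,.082),"far bottom?",f(218,175,.07))
print("stop x edges (end)",f(68,140,.036),f(268,140,.036))
```

```text
endstop face [594.8  74.4] outer [595.1  87.7] long outer (+46) [644.3  42.4] [643.6  57.4]
lip inner (-32) z18 [566.7  39. ] ply edges(-55,+55) [549.7  94.5] [655.2  94. ] end ply [602.1  98.3]
blank top edges [583.7  68.8] [630.4  68.6] far [606.9  72.8] far bottom? [606.9  74.4]
stop x edges (end) [571.3  81.4] [618.7  81.2]
```

The long stop is in contact: its face is at about 630 and the blank edge at about 630. The end stop gap is 0–1.6 mm, so I'll push on in +y.

Call:
apply_moves(
  steps=[
    {"fingers": 20, "dx": 0.3, "dy": 0, "dz": 0, "turn": 0},
    {"fingers": 20, "dx": 0.6, "dy": 0, "dz": 0, "turn": 0},
    {"fingers": 20, "dx": 0.9, "dy": 0, "dz": 0, "turn": 0},
    {"fingers": 20, "dx": 1.2, "dy": 0, "dz": 0, "turn": 0},
    {"fingers": 20, "dx": 1.5, "dy": 0, "dz": 0, "turn": 0},
    {"fingers": 20, "dx": 1.5, "dy": 0, "dz": 0, "turn": 0},
    {"fingers": 20, "dx": 1.5, "dy": 0, "dz": 0, "turn": 0},
    {"fingers": 20, "dx": 1.5, "dy": 0, "dz": 0, "turn": 0},
    {"fingers": 20, "dx": 1.5, "dy": 0, "dz": 0, "turn": 0},
    {"fingers": 20, "dx": 1.5, "dy": 0, "dz": 0, "turn": 0},
  ],
)

```text
t: 17.55
position: [0.6059, 0.0137, 0.0279]
ee_rot: [0.709, 0.705, -0.002, -0.0]
force: [-7.0, -11.8, 7.5]
finger_gap: 0.518
finger_force: 50.0
```

Call:
apply_moves(
  steps=[
    {"fingers": 20, "dx": 0.3, "dy": 0, "dz": 0, "turn": 0},
    {"fingers": 20, "dx": 0.6, "dy": 0, "dz": 0, "turn": 0},
    {"fingers": 20, "dx": 0.9, "dy": 0, "dz": 0, "turn": 0},
    {"fingers": 20, "dx": 1.2, "dy": 0, "dz": 0, "turn": 0},
    {"fingers": 20, "dx": 1.2, "dy": 0, "dz": 0, "turn": 0},
    {"fingers": 20, "dx": 1.2, "dy": 0, "dz": 0, "turn": 0},
    {"fingers": 20, "dx": 1.2, "dy": 0, "dz": 0, "turn": 0},
    {"fingers": 20, "dx": 1.2, "dy": 0, "dz": 0, "turn": 0},
    {"fingers": 20, "dx": 1.2, "dy": 0, "dz": 0, "turn": 0},
    {"fingers": 20, "dx": 1.2, "dy": 0, "dz": 0, "turn": 0},
  ],
)

```text
t: 18.55
position: [0.6059, 0.0137, 0.0279]
ee_rot: [0.709, 0.705, -0.003, 0.0]
force: [-8.0, -17.5, 7.8]
finger_gap: 0.524
finger_force: 50.0
```

The end stop is in contact: y no longer moves while the force rises. I'll firm up the push on the long stop.

Call:
apply_moves(
  steps=[
    {"fingers": 20, "dx": 0, "dy": 0.4, "dz": 0, "turn": 0},
    {"fingers": 20, "dx": 0, "dy": 0.8, "dz": 0, "turn": 0},
    {"fingers": 20, "dx": 0, "dy": 1.2, "dz": 0, "turn": 0},
    {"fingers": 20, "dx": 0, "dy": 1.6, "dz": 0, "turn": 0},
    {"fingers": 20, "dx": 0, "dy": 1.6, "dz": 0, "turn": 0},
    {"fingers": 20, "dx": 0, "dy": 1.6, "dz": 0, "turn": 0},
    {"fingers": 20, "dx": 0, "dy": 1.6, "dz": 0, "turn": 0},
    {"fingers": 20, "dx": 0, "dy": 1.6, "dz": 0, "turn": 0},
    {"fingers": 20, "dx": 0, "dy": 1.6, "dz": 0, "turn": 0},
    {"fingers": 20, "dx": 0, "dy": 1.6, "dz": 0, "turn": 0},
  ],
)

```text
t: 19.55
position: [0.6059, 0.0137, 0.028]
ee_rot: [0.709, 0.705, -0.004, -0.001]
force: [-13.6, -17.7, 14.4]
finger_gap: 0.521
finger_force: 50.0
```

```bash
python3 go.py 606 13.7 28 89.7;python3 - <<'E'
from h import *
s=arm.sense();print(s["moment"])
im=arm.camera("wrist")[:,:,::-1].copy();cv2.imwrite("pics/w6.png",im)
cv2.imwrite("pics/c6.png",cv2.resize(im[50:350,180:420],None,fx=2,fy=2))
E
```

```text
t 19.55 pos [605.9  13.7  28. ] yaw 89.7 tilt [-0.004 -0.006 -1.   ] F [-13.6 -17.7  14.4] q [ 0.02  0.53  1.79 -0.01  0.83  0.03] gap 0.5206501045916482
dx dy dz [-0.   0.1 -0. ] turn 0.0
[-2.75677423  1.98670161 -0.24543503]
```

View pics/c6.png

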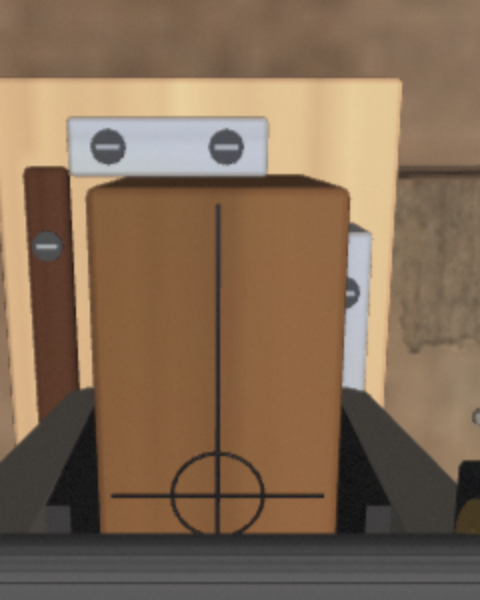

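Both stops bear: the end-stop edge at row 175 meets the blank, and the blank is square to the long stop. I'll add some margin on y and ease the floor load slightly.

Call:
apply_moves(
  steps=[
    {"fingers": 20, "dx": 0, "dy": 0, "dz": -0.2, "turn": 0},
    {"fingers": 20, "dx": 0.3, "dy": 0, "dz": -0.4, "turn": 0},
    {"fingers": 20, "dx": 0.6, "dy": 0, "dz": -0.4, "turn": 0},
    {"fingers": 20, "dx": 0.9, "dy": 0, "dz": -0.4, "turn": 0},
    {"fingers": 20, "dx": 1.2, "dy": 0, "dz": -0.4, "turn": 0},
    {"fingers": 20, "dx": 1.2, "dy": 0, "dz": -0.4, "turn": 0},
    {"fingers": 20, "dx": 1.2, "dy": 0, "dz": -0.4, "turn": 0},
    {"fingers": 20, "dx": 1.2, "dy": 0, "dz": -0.4, "turn": 0},
    {"fingers": 20, "dx": 1.2, "dy": 0, "dz": -0.4, "turn": 0},
    {"fingers": 20, "dx": 1.2, "dy": 0, "dz": -0.4, "turn": 0},
  ],
)

```text
t: 20.6
position: [0.6059, 0.0138, 0.028]
ee_rot: [0.709, 0.705, -0.004, -0.0]
force: [-11.9, -24.5, 11.2]
finger_gap: 0.519
finger_force: 50.0
```

Call:
apply_moves(
  steps=[
    {"fingers": 20, "dx": 0, "dy": 0, "dz": 0, "turn": 0},
    {"fingers": 20, "dx": 0, "dy": 0, "dz": 0, "turn": 0},
    {"fingers": 20, "dx": 0, "dy": 0, "dz": 0, "turn": 0},
    {"fingers": 20, "dx": 0, "dy": 0, "dz": 0, "turn": 0},
    {"fingers": 20, "dx": 0, "dy": 0, "dz": 0, "turn": 0},
    {"fingers": 20, "dx": 0, "dy": 0, "dz": 0, "turn": 0},
    {"fingers": 20, "dx": 0, "dy": 0, "dz": 0, "turn": 0},
    {"fingers": 20, "dx": 0, "dy": 0, "dz": 0, "turn": 0},
    {"fingers": 20, "dx": 0, "dy": 0, "dz": 0, "turn": 0},
    {"fingers": 20, "dx": 0, "dy": 0, "dz": 0, "turn": 0},
  ],
)

```text
t: 21.6
position: [0.6059, 0.0138, 0.028]
ee_rot: [0.709, 0.705, -0.004, -0.0]
force: [-12.3, -23.9, 9.7]
finger_gap: 0.518
finger_force: 50.0
```

Steady, pressed on both stops and gripped. Handing in.

```bash
python3 -c "
from cell import arm
print(arm.hand_in())"
```

```text
the job is handed in; nothing more can be done
None
```

I handed the job in at 21.6 s with the blank gripped at 50 N in the jig corner. It was steady, with about 12 N on the tool toward the long stop and 24 N toward the end stop (both include some floor friction). The hand-in returned no verdict.

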